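# Roll a pair of shoes back on to their soles

### The arm

A 7-joint arm with a two-finger parallel gripper is mounted at the origin on the work surface. World frame = base frame: x ahead of the robot, y to its left, z up, the work surface at z = 0. Lengths are in mm, angles in rad, forces in N, time in s.
With the tool pointing down it reaches from about 425 to 825 mm from the base axis. Payload 3.6 kg.
Tool frame: the origin (TCP) lies at the centre of the arm's flange, where the gripper is bolted on; the fingertips stand ahead of it and the grasp point (between the pads) lies 167 mm ahead of it (bot.tip_extent is the z of the fingertips in the tool frame, in mm); z points along the fingers, y is the direction in which the jaws open and shut (so a half turn about z gives the same grasp; the last joint's range is limited). The gripper opens to 93 mm and grips with 3 to 60 N. Pads are 15 mm wide; open, the fingers measure 128 mm over their backs; the gripper's body (75 mm by 188 mm) begins 65 mm behind the grasp point.
Start: joints at [-1.337, 0.615, -0.013, 1.423, 0.008, 1.103, -0.04], TCP at [167.581, 628.007, 404.74] pointing down, gripper open.
Joint ranges: [-3.12, 3.12], [-0.3, 2.06], [-1.34, 1.32], [0.26, 2.42], [-1.36, 4.5], [0.01, 1.98], [-2.84, 2.84]. Speed limits (rad/s): [2.79, 2.79, 3.14, 3.14, 3.14, 3.14, 3.14].

### API

Orientations are given as a unit quaternion [w, x, y, z].
In Python, from station import bot gives the robot as it stands.
- The arm moves only by the shell command python3 -m crank 'ROWS'. ROWS is JSON, a list of rows, each a list of 5 numbers: the shift along the tool's x, y, z in cm, then the turn about the tool's z in degrees, then the closure, from 0 (fully open) to 1 (shut). A call has 1 to 10 rows; each row is the pose to reach, as a shift and turn from the pose commanded when the call began, along the tool's axes at that moment; what a row does not reach only later rows make up. A row lasts 1/10 s, in which the tool goes at most 50 mm and 8.59 degrees, less where a joint would pass 70% of its speed; a pose out of reach is approached as far as the arm can. A call with a gripper value outside its range is refused whole. The fingers move at their own pace and stop on an object; the grip force is fixed at half the most. Time passes only in rows, so rows that repeat a pose let the fingers close. It gives the time, the measured TCP pose, the force and the opening at its end, in the units of the state.
- bot.get_state(): the state, without advancing time (a new reading comes with each control period).
- bot.grab_frame(name): name is "scene" or "top"; returns (picture, depth): 400x640x3 uint8, red, green, blue; 400x640 float32, mm along the optical axis (not along the pixel's ray), 0 where there is no reading.
- bot.camera_info(name): a dict with "mtx" (3x3 intrinsics, pixels), "camera_from_world" (4x4, takes a point from world to camera coordinates). Camera axes: x right, y down, z forward; pixel columns grow to the right and rows downward; lengths in mm; the calibration is good to about 2 mm. A picture is of the moment at which its call begins. camera_info takes no time and is no camera call.
- bot.finish_job(): hands the job in, once; it reports no verdict.
The state is a dict: "clock": time; "qpos": joint angles; "joint_velocities": joint speeds; "effort": joint torques, N m; "tool_pos": TCP position; "tcp_rot": TCP orientation; "wrist_force": force on the tool from outside, world axes, zero at the start; "moment": the same for the moment, N m; "finger_gap": finger opening in mm.
Only numpy, scipy, OpenCV 4.12 (cv2) and the standard library are available. Lean on these libraries where they do the work, as an engineer would, in place of code of your own. Each camera call takes 0.05 s, during which the arm holds its last target. There are 200 camera calls.

### The job

The inner edges of this pair of dress shoes have been dressed and both shoes still lie on their outer sides, soles facing each other. Roll each shoe back up on to its sole where it lies by pushing it over with the fingertips, never lifting or carrying it, until both stand flat and still, the right way up. The two shoes must not touch each other, and the bottles, tins, brush, jar and hammer stay where they are.

Things in the scene. Friction and masses are not known exactly. Their poses are not given: they have to be found in the camera images.
- right_shoe: Right dress shoe, tan leather, wooden tree in it, 304 mm long, 97 wide at the ball, 96 high, 0.6 kg. Origin on the sole's ground plane, on the centre line, 150 mm from the heel's back; own x to the toe, y left, z up out of the sole. Centre of mass 29 mm above the sole, 14 behind the origin. Starts on its outer side, toe about +x, opening to -y (the robot's right), own z 16 degrees below level.
- right_inner_welt (a point): Top corner of the welt's inner edge at the ball, shoe frame x = +65, y = +45.5, z = +9 mm; lying, it is the sole's highest part, 93 mm over the bench. Sole and welt are 9 mm thick and stand out 7 mm beyond the upper round the forepart: a ledge for a fingertip; from its foot the side of the upper falls away outwards. Under 6 N pushes it over.
- right_outer_welt (a point): Lower corner of the sole's outer edge at the ball, shoe frame x = +65, y = -50.5, z = 0 mm, within 4 mm of the bench lying, rolling or standing: the shoe rolls about this edge without slipping much. Some 55 degrees of roll bring it to its balance point; beyond, it drops on to its sole by itself.
- right_heel (a point): Middle of the underside of the right shoe's heel, shoe frame x = -113, y = 0, z = 0 mm: about 45 mm above the bench lying, 0 standing.
- left_shoe: Left dress shoe, tan leather, wooden tree in it, 304 mm long, 97 wide at the ball, 96 high, 0.6 kg. Origin on the sole's ground plane, on the centre line, 150 mm from the heel's back; own x to the toe, y left, z up out of the sole. Centre of mass 29 mm above the sole, 14 behind the origin. Starts on its outer side, toe about +x, opening to +y (the robot's left), own z 16 degrees below level.
- left_inner_welt (a point): Top corner of the welt's inner edge at the ball, shoe frame x = +65, y = -45.5, z = +9 mm; lying, it is the sole's highest part, 93 mm over the bench. Sole and welt are 9 mm thick and stand out 7 mm beyond the upper round the forepart: a ledge for a fingertip; from its foot the side of the upper falls away outwards. Under 6 N pushes it over.
- left_outer_welt (a point): Lower corner of the sole's outer edge at the ball, shoe frame x = +65, y = +50.5, z = 0 mm, within 4 mm of the bench lying, rolling or standing: the shoe rolls about this edge without slipping much. Some 55 degrees of roll bring it to its balance point; beyond, it drops on to its sole by itself.
- left_heel (a point): Middle of the underside of the left shoe's heel, shoe frame x = -113, y = 0, z = 0 mm: about 45 mm above the bench lying, 0 standing.
- ink_bottle: Small brown glass bottle of edge ink, 42 mm across, 86 mm high, standing between the two shoes. Origin under its centre. Leave alone.
- dye_bottle: Brown glass dye bottle, 60 mm across, 128 mm high, standing outside one of the shoes. Origin under its centre. Leave alone.
- tin_a: Flat round polish tin, 75 mm across, 25 mm high, outside one of the shoes. Origin under its centre. Leave alone.
- tin_b: The other polish tin, same size. Origin under its centre. Leave alone.
- horse_brush: Wooden-backed shoe brush, 55 x 170 x 47 mm, beyond the toes, long side along its y. Origin under its centre. Leave alone.
- brush_jar: Glass jar 76 mm across with three brushes, 185 mm high in all, on the robot's right. Origin under its centre. Leave alone.
- hammer: Shoemaker's hammer lying down, 240 mm long along its x, head at +x, on the far right. Origin under its middle. Leave alone.

How it is judged:
By the outcome, as a careful person would: the job done as asked, in the order asked, and still so for the second after the job is handed in, with the robot touching nothing.
It also fails if it takes over 51 s, if anything falls off the work surface, if the arm or the gripper's body presses on something with over 40 N, if the wrist force passes 120 N, or if a joint passes its speed limit or range.

## Working session

There is one attempt and no reset: what is moved stays moved. The work goes in short steps, Python scripts to look and compute and a shell command to move; the robot and the scene stay as the last step left them, time stands still between calls to the robot, and variables do not carry over. Pictures are saved under pics/ and viewed, about 8 in all and at most 12, crops included, and the job is handed in when it is done.

```bash
mkdir -p pics; ls
cat > h.py <<'E'
import numpy as np,cv2
from station import bot
from scipy.spatial.transform import Rotation as R
def cloud(n):
    p,d=bot.grab_frame(n); c=bot.camera_info(n); K=np.array(c['mtx']);T=np.array(c['camera_from_world'])
    v,u=np.mgrid[:400,:640]; X=np.stack([(u-K[0,2])/K[0,0]*d,(v-K[1,2])/K[1,1]*d,d],-1)
    W=(X-T[:3,3])@T[:3,:3]; W[d==0]=np.nan
    return p,W
def save(n,f): cv2.imwrite(f,n[...,::-1])
def tool():
    s=bot.get_state(); q=s['tcp_rot']; return s,R.from_quat([q[1],q[2],q[3],q[0]]).as_matrix()
E
python3 - <<'E'
from h import *
for n in('top','scene'):
    p,W=cloud(n); save(p,f'pics/{n}0.png'); np.savez(f'{n}0.npz',p=p,W=W)
    T=np.array(bot.camera_info(n)['camera_from_world']); print(n,-T[:3,:3].T@T[:3,3])
s,M=tool(); print(s); print(M.round(3),bot.tip_extent)
E
```

```text
pics
top [ 474.0544222   -40.85553864 1262.93295173]
scene [1464.07158153 -427.81841354 1021.00995972]
{'clock': 0.1, 'qpos': array([-1.33651335,  0.61582351, -0.012637  ,  1.42469779,  0.00807884,
        1.10338268, -0.04039846]), 'joint_velocities': array([ 0.00075472, -0.00068682,  0.00031324, -0.00194055,  0.00048801,
       -0.00163327, -0.00065218]), 'effort': array([ 1.57572511e-03, -4.60039222e+01,  2.10116543e-01, -1.66246176e+01,
       -6.11797976e-02,  1.69532059e-02,  1.09463767e-04]), 'tool_pos': array([167.49680941, 627.76961027, 403.70934434]), 'tcp_rot': array([-1.49016329e-04,  1.29985599e-01,  9.91515237e-01, -1.12122433e-03]), 'wrist_force': array([-0.76991109, -0.32876099, -0.1455252 ]), 'moment': array([ 0.01783518, -0.01540789,  0.03971577]), 'finger_gap': 93.21580575348115}
[[-0.966  0.258 -0.001]
 [ 0.258  0.966 -0.002]
 [ 0.    -0.002 -1.   ]] 186.1
```

View pics/top0.png

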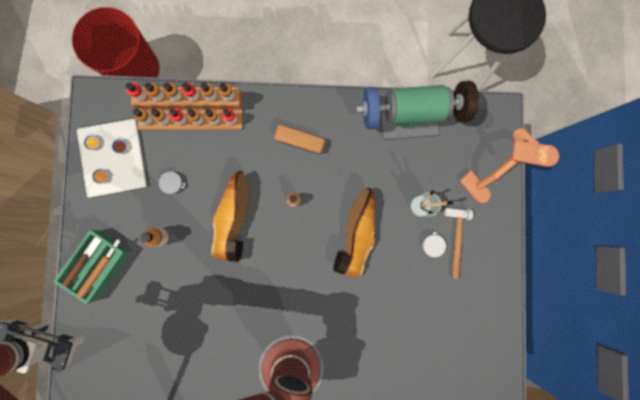

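View pics/scene0.png

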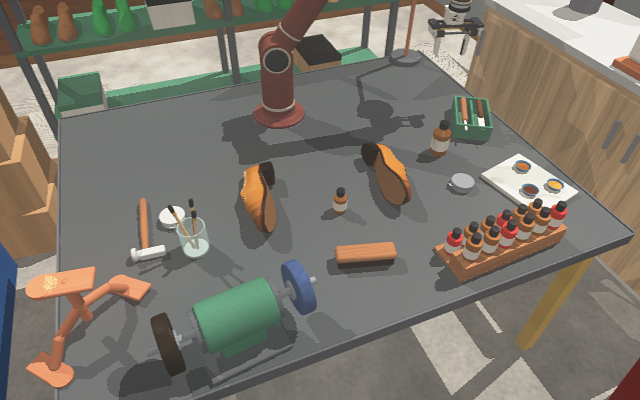

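The top view has +x up and +y left. The left shoe is at about px (230,215), the right at (358,232), and the ink bottle between them at (293,200). The jar is at (426,204) and the dye bottle at (155,237). Next I measure positions.

Run:
```python
from h import *
A=[np.load(f'{n}0.npz') for n in('top','scene')]
P=np.concatenate([a['W'].reshape(-1,3) for a in A]); src=np.repeat([0,1],256000)
P_,s_=P,src
ok=np.isfinite(P).all(1); P=P[ok];src=src[ok]
top=A[0]['W']
for nm,(u,v) in dict(L=(230,215),Rr=(358,232),ink=(293,200),dye=(155,237),jar=(426,204),tinR=(434,245),tinL=(170,182),brush=(300,139),hamHead=(458,213),hamEnd=(457,270)).items():
    w=top[v,u]; print(nm,w.round(),end=' ')
    r=110 if nm in('L','Rr') else 45
    q=P[(abs(P[:,1]-w[1])<r*.8)&(abs(P[:,0]-w[0])<r*1.7)&(P[:,2]>8)&(P[:,2]<200)]
    if nm not in('L','Rr'):print(q.min(0).round(),q.max(0).round());continue
    print()
    q=q[~((np.hypot(q[:,0]-top[200,293][0],q[:,1]-top[200,293][1])<40))]
    q=q[q[:,2]<125]
    # highest ridge per x slice
    for x0 in range(int(q[:,0].min()),int(q[:,0].max()),20):
        t=q[(q[:,0]>=x0)&(q[:,0]<x0+20)]
        if len(t)<5: continue
        i=np.argsort(t[:,2])[-4:]
        print(x0+10,'y',t[:,1].min().round(),t[:,1].max().round(),'top z',t[i,2].mean().round(1),'at y',t[i,1].mean().round(1), 'x',t[i,0].mean().round(), len(t))
# crop for top
im=A[0]['p'][130:290,130:460]; cv2.imwrite('pics/crop.png',cv2.resize(im[...,::-1],(792,384),interpolation=cv2.INTER_CUBIC))
```

```text
L [513. 215.  69.] 
367 y 180.0 273.0 top z 68.8 at y 201.3 x 375.0 154
387 y 178.0 277.0 top z 76.6 at y 197.7 x 394.0 267
407 y 175.0 274.0 top z 77.8 at y 196.1 x 408.0 293
427 y 175.0 272.0 top z 77.7 at y 193.3 x 421.0 369
447 y 193.0 271.0 top z 74.1 at y 215.4 x 443.0 235
467 y 181.0 273.0 top z 73.8 at y 207.1 x 472.0 257
487 y 165.0 278.0 top z 76.8 at y 199.4 x 490.0 289
507 y 173.0 276.0 top z 80.8 at y 195.3 x 515.0 313
527 y 167.0 269.0 top z 85.9 at y 193.2 x 534.0 297
547 y 167.0 261.0 top z 91.1 at y 193.3 x 552.0 302
567 y 165.0 248.0 top z 97.0 at y 191.8 x 574.0 289
587 y 166.0 240.0 top z 100.3 at y 192.3 x 592.0 291
607 y 166.0 232.0 top z 100.1 at y 193.3 x 603.0 270
627 y 167.0 223.0 top z 96.6 at y 192.3 x 624.0 252
647 y 171.0 216.0 top z 87.1 at y 189.9 x 640.0 195
667 y 182.0 205.0 top z 70.2 at y 190.0 x 659.0 34
Rr [ 469. -207.   69.] 
324 y -226.0 -150.0 top z 56.4 at y -174.0 x 332.0 88
344 y -234.0 -131.0 top z 71.0 at y -157.3 x 352.0 240
364 y -237.0 -134.0 top z 75.6 at y -157.5 x 368.0 305
384 y -243.0 -137.0 top z 78.6 at y -163.0 x 386.0 344
404 
[... 442 characters left out ...]
-264.0 -195.0 top z 100.3 at y -227.6 x 566.0 266
584 y -263.0 -202.0 top z 96.4 at y -232.1 x 579.0 251
604 y -260.0 -214.0 top z 89.1 at y -238.7 x 597.0 216
624 y -249.0 -146.0 top z 71.3 at y -245.4 x 616.0 36
ink [567.  10.  87.] [551. -12.   9.] [598.  29.  91.]
dye [435. 443.  98.] [404. 426.   8.] [468. 478. 133.]
jar [ 574. -451.   10.] [ 527. -476.    8.] [ 608. -415.  195.]
tinR [ 432. -475.   27.] [ 393. -511.    8.] [ 478. -441.   33.]
tinL [620. 433.  25.] [581. 397.   8.] [660. 468.  32.]
brush [779.  -6.  48.] [744. -42.   8.] [821.  30.  54.]
hamHead [ 545. -559.   23.] [ 469. -595.    8.] [ 564. -524.   40.]
hamEnd [ 349. -557.   22.] [ 283. -577.    8.] [ 425. -543.   30.]
```

View pics/crop.png

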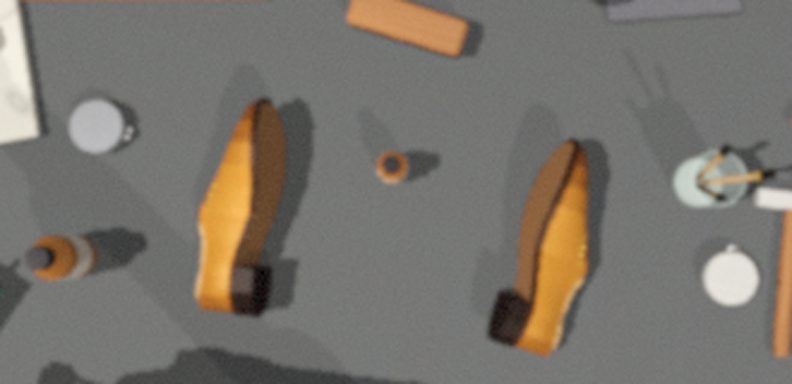

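```bash
python3 -m crank '[[-50.7,-28,0,79,1],[-50.7,-28,0,79,1],[-50.7,-28,0,79,1],[-50.7,-28,0,79,1],[-50.7,-28,0,79,1],[-50.7,-28,0,79,1],[-50.7,-28,0,79,1],[-50.7,-28,0,79,1],[-50.7,-28,0,79,1],[-50.7,-28,0,79,1]]'
cat > go.py <<'E'
import sys
from h import *
s,M=tool(); t=s['tool_pos']; tip=t+M[:,2]*bot.tip_extent
print('t',s['clock'],'tip',tip.round(1),'F',np.round(s['wrist_force'],1),'yaw tool y',np.degrees(np.arctan2(M[1,1],M[0,1])).round(1), 'gap',round(s['finger_gap'],1))
for a in sys.argv[1:]:
    g=np.array([float(v) for v in a.split(',')]); print('to',g,'tool cm',(M.T@(g-tip)/10).round(2))
E
python3 go.py 585,226,130
python3 - <<'E'
from h import *
A=[np.load(f'{n}0.npz') for n in('top','scene')]
P=np.concatenate([a['W'].reshape(-1,3) for a in A])
for (x,y,yaw) in((585,193,-4),(550,-221,-17)):
    c,s=np.cos(np.radians(yaw)),np.sin(np.radians(yaw)); d=P-[x,y,0]; u=d[:,0]*c+d[:,1]*s; v=-d[:,0]*s+d[:,1]*c
    for k in range(-48,60,6):
        m=(abs(u)<12)&(v>=k-3)&(v<k+3)&(P[:,2]>5); 
        if m.sum()>1: print(k,np.percentile(P[m,2],[10,50,90]).round(),end='; ')
    print()
E
```

```text
clock: 1.1
tool_pos: [529.1, 280.4, 404.4]
tcp_rot: [-0.0, 0.732, 0.681, -0.0]
wrist_force: [0.8, 0.7, 0.8]
finger_gap: 17.6
t 1.1 tip [528.9 280.3 218.3] F [0.8 0.7 0.8] yaw tool y -4.1 gap 17.6
to [585. 226. 130.] tool cm [-5.01  5.99  8.83]
-30 [6. 7. 9.]; -24 [ 9. 19. 27.]; -18 [29. 39. 50.]; -12 [51. 60. 72.]; -6 [74. 83. 93.]; 0 [91. 96. 99.]; 6 [91. 94. 98.]; 12 [84. 86. 87.]; 18 [81. 85. 87.]; 24 [79. 81. 83.]; 30 [76. 77. 80.]; 36 [70. 73. 74.]; 42 [60. 68. 69.]; 48 [60. 61. 61.]; 
-48 [46. 51. 60.]; -42 [55. 64. 68.]; -36 [68. 72. 75.]; -30 [75. 76. 79.]; -24 [77. 82. 84.]; -18 [81. 84. 87.]; -12 [84. 86. 89.]; -6 [88. 95. 97.]; 0 [ 94.  96. 100.]; 6 [73. 83. 90.]; 12 [53. 62. 74.]; 18 [31. 41. 51.]; 24 [11. 21. 30.];
```

```bash
python3 -m crank '[[-5.0,6.0,2,0,1],[-5.0,6.0,4,0,1],[-5.0,6.0,7,0,1],[-5.0,6.0,10,0,1],[-5.0,6.0,12,0,1],[-5.0,6.0,12.6,0,1],[-5.0,6.0,12.9,0,1],[-5.0,6.0,13.0,0,1],[-5.0,6.0,13.0,0,1]]' >/dev/null; python3 go.py 585,212,88 585,202,88
```

```text
t 2.0 tip [585.3 227.9  89.8] F [ 0.1 -0.1 -0.3] yaw tool y -3.9 gap 0.3
to [585. 212.  88.] tool cm [-1.59  0.08  0.18]
to [585. 202.  88.] tool cm [-2.58  0.15  0.17]
```

```bash
python3 -m crank '[[-0.4,0,0.1,0,1],[-0.8,0,0.15,0,1],[-1.2,0,0.15,0,1],[-1.6,0,0.15,0,1],[-2.0,0,0.15,0,1],[-2.3,0,0.15,0,1],[-2.6,0,0.15,0,1]]' >/dev/null; python3 go.py 585,202,88
python3 - <<'E'
from h import *
p,W=cloud('top'); p2,_=cloud('scene')
save(np.hstack([cv2.resize(p[100:300,130:380],(400,320)),cv2.resize(p2[130:290,220:420],(400,320))]),'pics/a.png')
E
```

```text
t 2.7 tip [582.2 203.5  87.9] F [-2.9  3.4  6.8] yaw tool y -3.9 gap 0.5
to [585. 202.  88.] tool cm [-0.13  0.29 -0.01]
```

View pics/a.png

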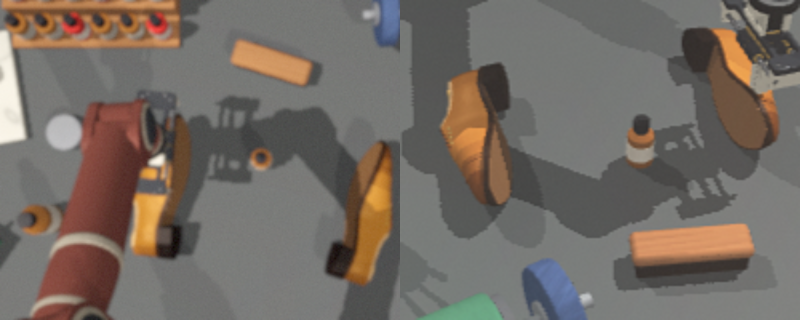

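The fingertip (left half of the picture) sits on the ledge at the ball, and the shoe has just begun to roll. The bottle is clear. I keep pushing along the arc, lifting the tip slightly.

```bash
python3 -m crank '[[-0.3,0,-0.3,0,1],[-0.8,0,-0.5,0,1],[-1.2,0,-0.6,0,1],[-1.6,0,-0.7,0,1],[-2.0,0,-0.8,0,1],[-2.4,0,-0.8,0,1]]' >/dev/null; python3 go.py ;python3 -m crank '[[-0.4,0,0,0,1],[-0.8,0,0,0,1],[-1.2,0,0,0,1],[-1.6,0,0,0,1],[-2.0,0,0,0,1]]' >/dev/null; python3 go.py;python3 - <<'E'
from h import *
p,W=cloud('top'); p2,_=cloud('scene')
save(np.hstack([cv2.resize(p[100:300,130:380],(400,320)),cv2.resize(p2[130:230,320:445],(400,320))]),'pics/b.png')
E
```

```text
t 3.4 tip [581.2 177.7  95.2] F [-0.7  1.8 -0.5] yaw tool y -3.9 gap 0.7
t 3.9 tip [579.8 157.2  95.1] F [ 1.   1.4 -0.8] yaw tool y -3.9 gap 0.8
```

View pics/b.png

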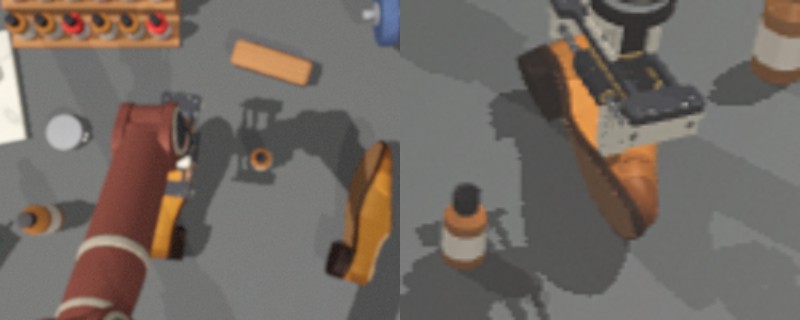

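The shoe is rolling over the ledge as planned, about 30° so far. I continue down the arc past the balance point.

```bash
python3 -m crank '[[-0.4,0,0.2,0,1],[-0.8,0,0.4,0,1],[-1.2,0,0.6,0,1],[-1.6,0,0.8,0,1],[-2.0,0,1.0,0,1],[-2.4,0,1.2,0,1]]' >/dev/null; python3 go.py ;python3 -m crank '[[-0.4,0,0.3,0,1],[-0.8,0,0.6,0,1],[-1.2,0,0.9,0,1],[-1.6,0,1.3,0,1]]' >/dev/null; python3 go.py;python3 - <<'E'
from h import *
p,W=cloud('top'); p2,_=cloud('scene')
save(np.hstack([cv2.resize(p[100:300,130:380],(400,320)),cv2.resize(p2[130:230,320:445],(400,320))]),'pics/c.png')
E
```

```text
t 4.6 tip [582.9 128.7  87.9] F [ 0.7 -6.2 17.2] yaw tool y -4.1 gap 0.6
t 5.0 tip [585.1 106.1  75.9] F [  2.5 -14.7  18.5] yaw tool y -4.3 gap 0.2
```

View pics/c.png

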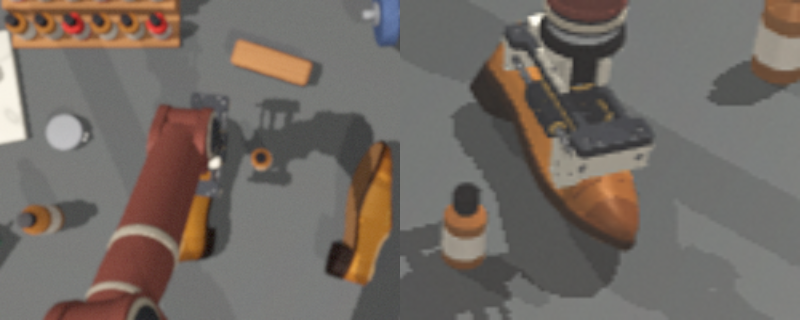

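```bash
python3 -m crank '[[-0.5,0,0,0,1],[-1.0,0,0,0,1],[-1.5,0,0.2,0,1],[-2.0,0,0.4,0,1],[-2.5,0,0.7,0,1]]' >/dev/null; python3 go.py
python3 - <<'E'
from h import *
p,W=cloud('top'); p2,_=cloud('scene')
save(np.hstack([cv2.resize(p[100:300,130:380],(400,320)),cv2.resize(p2[130:230,320:445],(400,320))]),'pics/d.png')
E
```

```text
t 5.6 tip [574.2  93.8  62.4] F [-0.2 -0.2 -0.1] yaw tool y -3.9 gap 0.2
```

View pics/d.png

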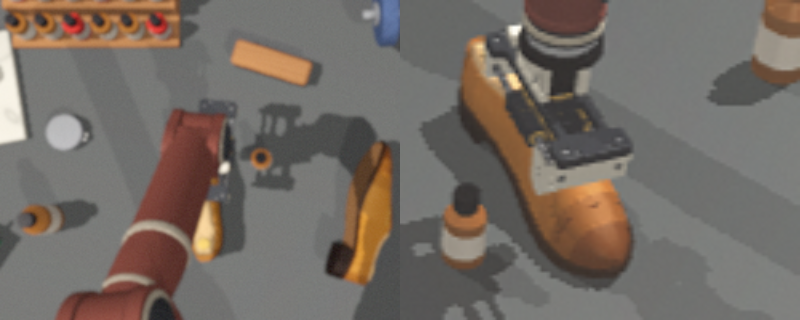

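The left shoe stands on its sole, clear of the ink bottle, and the force is zero. Lift and go to the right shoe.

```bash
python3 -m crank '[[0,0,-5,0,1],[0,0,-10,0,1],[0,0,-15,0,1],[-35,-0.8,-15,13,1],[-35,-0.8,-15,13,1],[-35,-0.8,-15,13,1],[-35,-0.8,-15,13,1],[-35,-0.8,-15,13,1],[-35,-0.8,-15,13,1],[-35,-0.8,-15,13,1]]' >/dev/null; python3 go.py 542,-252,88;python3 - <<'E'
from h import *
p,W=cloud('top');np.savez('t1.npz',p=p,W=W); p2,W2=cloud('scene');np.savez('s1.npz',p=p2,W=W2)
for P in(W.reshape(-1,3),W2.reshape(-1,3)):
    q=P[np.isfinite(P).all(1)];q=q[(q[:,1]>35)&(q[:,1]<290)&(q[:,0]>340)&(q[:,0]<700)&(q[:,2]>10)&(q[:,2]<200)]
    for x in range(350,700,40):
        t=q[abs(q[:,0]-x)<20]
        if len(t): print(x,t[:,1].min().round(),t[:,1].max().round(),np.percentile(t[:,2],95).round())
E
```

```text
t 6.7 tip [ 543.2 -256.3  213. ] F [ 1.5 -0.2  0. ] yaw tool y -16.9 gap 0.6
to [ 542. -252.   88.] tool cm [ 0.36 -0.24 12.5 ]
350 96.0 132.0 89.0
390 86.0 145.0 96.0
430 87.0 146.0 88.0
470 92.0 184.0 97.0
510 93.0 170.0 96.0
550 85.0 178.0 84.0
590 86.0 179.0 66.0
630 87.0 173.0 49.0
670 112.0 146.0 31.0
350 107.0 127.0 90.0
390 84.0 137.0 95.0
430 85.0 140.0 89.0
470 90.0 149.0 96.0
510 91.0 156.0 95.0
550 83.0 163.0 83.0
590 84.0 176.0 66.0
630 85.0 173.0 49.0
670 108.0 148.0 33.0
```

```bash
python3 -m crank '[[0,0,4,0,1],[0,0,8,0,1],[0,0,11,0,1],[0,0,12,0,1],[0.4,0,12.3,0,1],[0.8,0,12.3,0,1],[1.2,0,12.3,0,1],[1.6,0,12.3,0,1],[2.0,0,12.3,0,1],[2.2,0,12.3,0,1]]' >/dev/null; python3 go.py;  python3 -m crank '[[0.4,0,0,0,1],[0.8,0,-0.2,0,1]]'>/dev/null; python3 go.py
```

```text
t 7.8 tip [ 550.2 -234.2   90.9] F [-0.9 -0.   0.2] yaw tool y -16.9 gap 0.8
t 8.0 tip [ 551.8 -226.6   92.1] F [ 1.1  0.  -0.5] yaw tool y -17.0 gap 0.5
```

```bash
python3 go.py
python3 - <<'E'
from h import *
p,W=cloud('top'); p2,_=cloud('scene')
save(np.hstack([cv2.resize(p[130:290,290:440],(400,400)),cv2.resize(p2[140:240,210:310],(400,400))]),'pics/e.png')
E
python3 go.py
```

```text
t 8.0 tip [ 551.8 -226.6   92.1] F [ 1.1  0.  -0.5] yaw tool y -17.0 gap 0.5
t 8.1 tip [ 552.6 -225.8   92.3] F [ 0.2  0.3 -0.5] yaw tool y -16.9 gap 0.7
```

View pics/e.png

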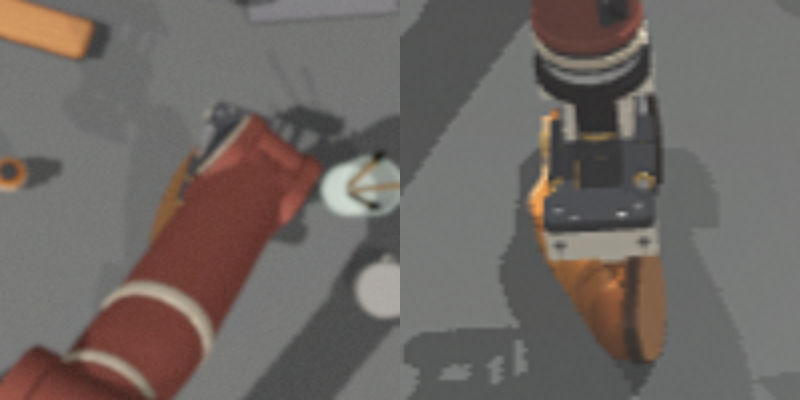

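The gripper hides the contact, and the force reads about zero. I compare the visible toe depth with the start to see whether the shoe has rolled.

Run:
```python
from h import *
_,W=cloud('scene'); W0=np.load('scene0.npz')['W']
for P in(W0,W):
    q=P.reshape(-1,3);q=q[np.isfinite(q).all(1)]
    for x in (600,612):
        t=q[(abs(q[:,0]-x)<6)&(q[:,1]<-150)&(q[:,1]>-300)&(q[:,2]>8)&(q[:,2]<110)]
        i=np.argsort(t[:,2])[-6:]; print(x,t[:,1].min().round(),t[:,1].max().round(),'ridge',t[i,1].mean().round(),t[i,2].mean().round())
```

```text
600 -260.0 -214.0 ridge -239.0 88.0
612 -257.0 -223.0 ridge -242.0 76.0
600 -250.0 -213.0 ridge -226.0 93.0
612 -246.0 -217.0 ridge -229.0 86.0
```

The toe ridge has moved 13 mm inward and risen, so the shoe is rolling. I continue.

```bash
python3 -m crank '[[0.4,0,-0.1,0,1],[0.8,0,-0.2,0,1],[1.2,0,-0.2,0,1],[1.6,0,-0.2,0,1],[2.0,0,-0.2,0,1],[2.4,0,-0.2,0,1],[2.8,0,-0.2,0,1],[3.2,0,-0.1,0,1],[3.6,0,0,0,1],[3.9,0,0.1,0,1]]' >/dev/null; python3 go.py
python3 - <<'E'
from h import *
p,W=cloud('top'); p2,_=cloud('scene')
save(np.hstack([cv2.resize(p[130:290,290:440],(400,400)),cv2.resize(p2[140:240,210:310],(400,400))]),'pics/f.png')
E
```

```text
t 9.15 tip [ 565.7 -191.    93.6] F [-1.1 -1.1 12.9] yaw tool y -16.9 gap 0.2
```

View pics/f.png

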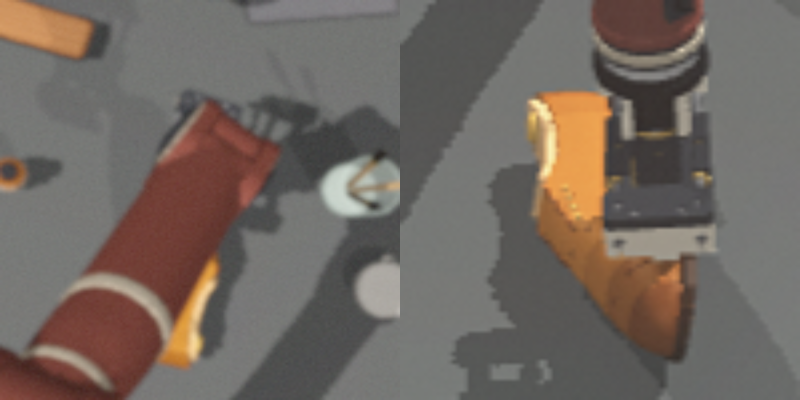

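The shoe is at roughly 40°, near upright on edge, with the tip in the groove. I push on past balance as with the left.

```bash
python3 -m crank '[[0.4,0,0.1,0,1],[0.8,0,0.2,0,1],[1.2,0,0.3,0,1],[1.6,0,0.5,0,1],[2.0,0,0.8,0,1],[2.4,0,1.1,0,1]]' >/dev/null; python3 go.py; python3 -m crank '[[0.4,0,0.3,0,1],[0.8,0,0.5,0,1],[1.2,0,0.8,0,1],[1.6,0,1.0,0,1],[2.1,0,1.0,0,1],[2.6,0,1.0,0,1],[3.0,0,1.2,0,1]]' >/dev/null; python3 go.py
python3 - <<'E'
from h import *
p,W=cloud('top'); p2,_=cloud('scene')
save(np.hstack([cv2.resize(p[130:290,260:410],(400,400)),cv2.resize(p2[140:240,210:310],(400,400))]),'pics/g.png')
E
```

```text
t 9.85 tip [ 581.  -164.8   87.3] F [ 4.9  6.2 28.9] yaw tool y -16.8 gap 0.6
t 10.55 tip [ 578.6 -137.8   67.5] F [ 0.1  0.2 -0.4] yaw tool y -17.0 gap 0.4
```

View pics/g.png

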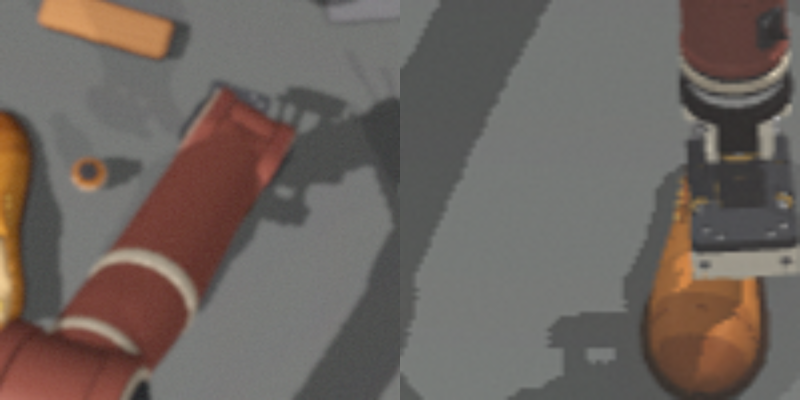

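The right shoe stands on its sole. I lift clear and check everything.

```bash
python3 -m crank '[[0,0,-4,0,1],[0,0,-8,0,1],[0,0,-12,0,1],[0,0,-16,0,1],[14,0,-16,0,1],[14,0,-16,0,1],[14,0,-16,0,1],[14,0,-16,0,1],[14,0,-16,0,1],[14,0,-16,0,1]]' >/dev/null; python3 go.py
python3 - <<'E'
from h import *
o=[]
for n in('top','scene'):
    p,W=cloud(n); W0=np.load(f'{n}0.npz')['W']; q=W.reshape(-1,3);q=q[np.isfinite(q).all(1)];q0=W0.reshape(-1,3);q0=q0[np.isfinite(q0).all(1)]
    for nm,(x,y,r,h) in dict(ink=(573,9,40,100),dye=(435,450,50,140),tinL=(620,433,50,35),tinR=(434,-475,50,35),jar=(570,-450,50,90),brush=(779,-6,90,60),ham=(450,-558,110,40)).items():
        f=lambda q:(lambda t:(len(t),t[:,:2].min(0).round(),t[:,:2].max(0).round()))(q[(np.hypot(q[:,0]-x,q[:,1]-y)<r)&(q[:,2]>10)&(q[:,2]<h)])
        try: print(n,nm,f(q0),f(q))
        except ValueError: print(n,nm,'hidden')
    for lo,hi in((50,200),(-260,-70)):
        t=q[(q[:,1]>lo)&(q[:,1]<hi)&(q[:,0]>320)&(q[:,0]<700)&(q[:,2]>10)&(q[:,2]<110)]
        print(n,'shoe',t.min(0).round(),t.max(0).round())
    o.append(cv2.resize(p,(640,400)))
save(np.vstack([cv2.resize(o[0][90:310,60:520],(790,290)),cv2.resize(o[1][100:300,100:500],(790,300))]),'pics/h.png')
E
```

```text
t 11.65 tip [619.3  -6.6 228.1] F [-0.4 -0.3 -0.7] yaw tool y -17.1 gap 0.3
top ink hidden
top dye (445, array([404., 427.]), array([463., 483.])) (441, array([404., 428.]), array([463., 482.]))
top tinL (399, array([582., 388.]), array([655., 467.])) (398, array([582., 388.]), array([655., 468.]))
top tinR (385, array([ 394., -515.]), array([ 474., -441.])) (388, array([ 394., -515.]), array([ 474., -440.]))
top jar (250, array([ 529., -473.]), array([ 602., -402.])) (243, array([ 529., -471.]), array([ 602., -401.]))
top brush (804, array([735., -91.]), array([828.,  80.])) (266, array([735., -91.]), array([827.,  78.]))
top ham (921, array([ 341., -605.]), array([ 558., -449.])) (921, array([ 341., -604.]), array([ 558., -449.]))
top shoe [501. 118.  10.] [659. 180.  94.]
top shoe [ 368. -213.   10.] [638. -70. 101.]
scene ink (286, array([551., -12.]), array([598.,  29.])) (283, array([556., -13.]), array([598.,  30.]))
scene dye (507, array([412., 426.]), array([468., 486.])) (509, array([410., 425.]), array([469., 482.]))
scene tinL (333, array([581., 387.]), array([660., 470.])) (342, array([580., 389.]), array([659., 470.]))
scene tinR (343, array([ 393., -516.]), array([ 478., -443.])) (347, array([ 394., -516.]), array([ 476., -443.]))
scene jar (777, array([ 527., -474.]), array([ 608., -401.])) (767, array([ 528., -474.]), array([ 608., -401.]))
scene brush (1281, array([736., -92.]), array([830.,  83.])) (1273, array([738., -92.]), array([829.,  82.]))
scene ham (950, array([ 340., -606.]), array([ 560., -448.])) (944, array([ 341., -604.]), array([ 560., -448.]))
scene shoe [371.  83.  10.] [664. 179. 102.]
scene shoe [ 373. -217.   10.] [643. -70. 100.]
```

View pics/h.png

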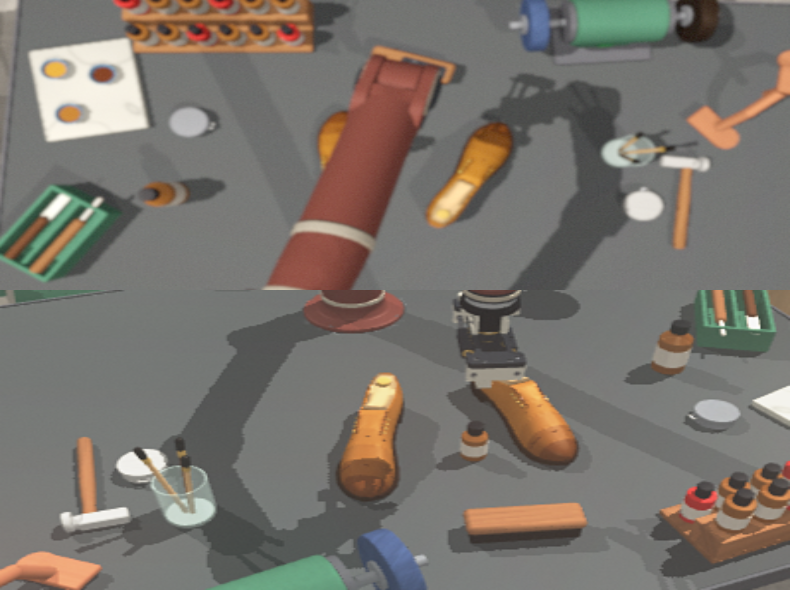

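Both shoes stand upright and well apart, and the other items are where they started. I let it settle, confirm nothing moves, and hand in.

```bash
python3 -m crank '[[0,0,-2,0,1],[0,0,-2,0,1],[0,0,-2,0,1],[0,0,-2,0,1],[0,0,-2,0,1]]' >/dev/null; python3 go.py
python3 - <<'E'
from h import *
p,W=cloud('scene'); q=W.reshape(-1,3);q=q[np.isfinite(q).all(1)]
for lo,hi in((50,200),(-260,-70)):
    t=q[(q[:,1]>lo)&(q[:,1]<hi)&(q[:,0]>320)&(q[:,0]<700)&(q[:,2]>10)&(q[:,2]<110)]; print(t.min(0).round(),t.max(0).round())
print(bot.finish_job())
E
```

```text
t 12.25 tip [619.4  -4.1 247.3] F [-0.3 -0.1  0.1] yaw tool y -17.0 gap 0.6
[371.  83.  10.] [662. 178. 102.]
[ 375. -215.   10.] [643. -70. 102.]
the job is handed in; nothing more can be done
None
```

Both shoes are back on their soles and the job is handed in at about 12.3 s. I rolled each one over by pushing its inner welt at the ball with the closed fingertips, left shoe first, and never lifted or gripped them.

**Last checks**
- **Shoes:** Both stood upright, about 96–100 mm high by the depth camera. They had not moved between the last two looks.
- **Spacing:** The shoes are about 150 mm apart or more, with the ink bottle standing clear between them.
- **Other items:** The bottles, tins, brush, jar and hammer measured within about 5 mm of their starting places, most within 2 mm, which is about the measuring noise. The top view of the ink bottle was blocked by the arm, so that one rests on the scene camera alone.
- **Forces:** The highest wrist force I read was about 30 N, and it read near zero at the end with the arm clear of everything.

**Small deviations**
- The left shoe slid about 10 mm outward.
- The right shoe looks turned about 10° further than it lay. I judged this by eye and did not measure it.
- Early in the right shoe's push the wrist force read near zero, so I confirmed from the depth camera that it was rolling.

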